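Sweep the used micro tubes into the waste tray

TASK

Three used micro tubes with red, blue and yellow caps lie scattered on the worktop. With the fingertips, push them along the worktop through the open mouth of the yellow waste tray until all three lie wholly inside it; do not pick them up. Leave the timer, the tube with the orange cap, the petri dish, the marker pen and the beaker where they are.

Things in the scene. Friction and masses are not known exactly. Their poses are not given: they have to be found in the camera images.
- tray: Yellow dustpan-like waste tray, screwed to the worktop. Origin: centre of its underside. Inside 160 mm wide along its x, 110 mm deep along its y; open mouth at its -y end (y = -55 mm), back wall at y = +55 mm. Side and back walls 4 mm thick, 30 mm high. From the mouth edge, flush with the worktop, a ramp rises 3 mm over the first 20 mm to a flat floor 3 mm above the worktop.
- tube_red_mid (a point): Middle of the loose, closed white micro tube with the red cap: lying, about 40 mm long, 12 mm wide and high, 10 to 18 g; this point is 6 mm above the worktop while it lies there. The tube's length is this point's y axis; z points up. It does not roll; it slides when pushed.
- tube_red_end1 (a point): The pointed end of the micro tube with the red cap (on its long axis, 19 mm from its middle).
- tube_red_end2 (a point): The cap end of the micro tube with the red cap (on its long axis, 19 mm from its middle).
- tube_blue_mid (a point): Middle of the loose, closed white micro tube with the blue cap: lying, about 40 mm long, 12 mm wide and high, 10 to 18 g; this point is 6 mm above the worktop while it lies there. The tube's length is this point's y axis; z points up. It does not roll; it slides when pushed.
- tube_blue_end1 (a point): The pointed end of the micro tube with the blue cap (on its long axis, 19 mm from its middle).
- tube_blue_end2 (a point): The cap end of the micro tube with the blue cap (on its long axis, 19 mm from its middle).
- tube_yellow_mid (a point): Middle of the loose, closed white micro tube with the yellow cap: lying, about 40 mm long, 12 mm wide and high, 10 to 18 g; this point is 6 mm above the worktop while it lies there. The tube's length is this point's y axis; z points up. It does not roll; it slides when pushed.
- tube_yellow_end1 (a point): The pointed end of the micro tube with the yellow cap (on its long axis, 19 mm from its middle).
- tube_yellow_end2 (a point): The cap end of the micro tube with the yellow cap (on its long axis, 19 mm from its middle).
- timer: White bench timer, 60 x 64 x 20 mm, loose. Origin at the centre of its underside. Leave it alone.
- conical_tube: Lying 15 ml tube with an orange cap, 19 mm thick, 115 mm long along its own y, loose. Origin at the underside of its middle. Leave it alone.
- petri: Closed petri dish with pink agar, 90 mm across, 15 mm high, loose. Origin at the centre of its underside. Leave it alone.
- marker: Lying marker pen with red cap, 17 mm wide, 16 mm high, 135 mm long along its own y, loose. Origin at the underside of its middle. Leave it alone.
- beaker: Small standing beaker with a pink filling, 54 mm across, 70 mm high, loose. Origin at the centre of its underside. Leave it alone.
- tube_red: The micro tube with the red cap as a body; origin on its underside, within 3 mm of below its middle.
- tube_blue: The micro tube with the blue cap as a body; origin on its underside, within 3 mm of below its middle.
- tube_yellow: The micro tube with the yellow cap as a body; origin on its underside, within 3 mm of below its middle.

How it is judged:
At the end, for the whole second after the job is handed in: Both ends of each of the three micro tubes are inside the tray (behind the mouth edge and between its walls), the tubes are at rest and low in the tray (middle under 25 mm above the worktop); the five bystanders are within 15 mm of where they stood (y of tube_red_end1 in the frame of tray between -0.055 and 0.057 m and x of tube_red_end1 in the frame of tray between -0.082 and 0.082 m and y of tube_red_end2 in the frame of tray between -0.055 and 0.057 m and x of tube_red_end2 in the frame of tray between -0.082 and 0.082 m and height (world z) of each of tube_red_mid, tube_blue_mid, tube_yellow_mid below 0.025 m and linear speed of each of tube_red, tube_blue, tube_yellow below 0.02 m/s and y of tube_blue_end1 in the frame of tray between -0.055 and 0.057 m and x of tube_blue_end1 in the frame of tray between -0.082 and 0.082 m and y of tube_blue_end2 in the frame of tray between -0.055 and 0.057 m and x of tube_blue_end2 in the frame of tray between -0.082 and 0.082 m and y of tube_yellow_end1 in the frame of tray between -0.055 and 0.057 m and x of tube_yellow_end1 in the frame of tray between -0.082 and 0.082 m and y of tube_yellow_end2 in the frame of tray between -0.055 and 0.057 m and x of tube_yellow_end2 in the frame of tray between -0.082 and 0.082 m and distance of each of timer, conical_tube, petri, marker, beaker from where it was at the start of the episode below 0.015 m); the robot touches nothing.
It fails at once if a micro tube is lifted (its middle more than 16 mm above the worktop outside the tray, or more than 25 mm anywhere) (height (world z) of any of tube_red_mid, tube_blue_mid, tube_yellow_mid above 0.025 m or (height (world z) of tube_red_mid above 0.016 m and y of tube_red_mid in the frame of tray below -0.06 m) or (height (world z) of tube_blue_mid above 0.016 m and y of tube_blue_mid in the frame of tray below -0.06 m) or (height (world z) of tube_yellow_mid above 0.016 m and y of tube_yellow_mid in the frame of tray below -0.06 m)).
It fails at once if the timer, orange-capped tube, petri dish, marker or beaker is moved by more than 15 mm (distance of any of timer, conical_tube, petri, marker, beaker from where it was at the start of the episode above 0.015 m).
It fails at once if the beaker is tipped (angle between beaker's own z axis and vertical above 0.35 rad).
It also fails if it takes over 72 s, if anything falls off the work surface, if the arm or the gripper's body presses on something with over 40 N, if the wrist force passes 120 N, or if a joint passes its speed limit or range.

ROBOT

A 6-joint arm with a two-finger parallel gripper is mounted at the origin on a cart in front of the work surface, level with it; the furniture and walls round the work are solid. World frame = base frame: x ahead of the robot, y to its left, z up, the work surface at z = 0. Lengths are in m, angles in rad, forces in N, time in s.
With the tool pointing down it reaches from about 0.225 to 0.875 m from the base axis. Payload 3.4 kg.
Tool frame: the origin (TCP) lies midway between the tips of the shut fingers; the grasp point (between the pads) lies 19 mm behind it (bot.grip_depth is the distance from the TCP to the grasp point, in m); z points along the fingers, y is the line along which they close (so a half turn about z gives the same grasp; the last joint's range is limited). The gripper opens to 85 mm and grips with 20 to 120 N. Pads are 22 mm wide; open, the fingers measure 114 mm over their backs; the gripper's body (76 mm by 85 mm) begins 54 mm behind the grasp point. The pads swing forward as they close: fully open they stand 13 mm farther back than shut.
Start: joints at [-0.121, 0.276, 1.505, -0, 1.361, -0.121], TCP at [0.575, -0, 0.198] pointing down, gripper open.
Joint ranges: [-2.89, 2.89], [-0.75, 2.08], [0.22, 2.7], [-1.18, 4.32], [0.11, 2.71], [-2.7, 2.7]. Speed limits (rad/s): [2.57, 2.57, 3.14, 3.14, 3.14, 3.14].

INTERFACE

Orientations are given as a unit quaternion [x, y, z, w].
In Python, from plant import bot gives the robot as it stands.
- The arm moves only by the tool jog_arm, never from a script. Its argument "deltas" is a list of rows, each a list of 2 entries, a list of its own where there are three numbers: the shift along the tool's x, y, z in m, then the turn about the tool's z in degrees. A call has 1 to 12 rows; each row is the pose to reach, as a shift and turn from the pose commanded when the call began, along the tool's axes at that moment; what a row does not reach only later rows make up. A row lasts 1/10 s, in which the tool goes at most 50 mm and 8.59 degrees, less where a joint would pass 70% of its speed; a pose out of reach is approached as far as the arm can. A call with a gripper value outside its range is refused whole. "hand" is the opening, from 0 (shut) to 1 (fully open), set as the call begins (left out, the last holds). The fingers move at their own pace and stop on an object; "grip_force" is the grip in N (left out, the last holds). Time passes only in rows, so rows that repeat a pose let the fingers close. It gives the time, the measured TCP pose, the force, the opening and the grip force at its end, in the units of the state.
- bot.get_state(): the state, without advancing time (a new reading comes with each control period).
- bot.snapshot(name): name is "scene" or "side" or "wrist"; returns (picture, depth): 384x512x3 uint8, blue, green, red; 384x512 float32, m along the optical axis (not along the pixel's ray), 0 where there is no reading.
- bot.camera_model(name): a dict with "vertical_fov" (degrees; the focal length in pixels is half the picture's height over the tangent of half this angle, whatever the lens; pixels are square), "cx", "cy" (the principal point, pixels), "k1" (the pictures are not rectified: a ray, as slopes to the right and down, at radius r is drawn at 1 + k1 r^2 times it, then the intrinsics apply), "cam_to_world" (4x4, takes a point from camera to world coordinates). Camera axes: x right, y down, z forward; pixel columns grow to the right and rows downward; lengths in m; the calibration is good to about 2 mm. A picture is of the moment at which its call begins: read the wrist's pose just before it. camera_model takes no time and is no camera call; for the wrist camera it gives the pose at the moment of the call.
- bot.hand_in(): hands the job in; it is judged then, once.
The state is a dict: "time_s": time; "joints": joint angles; "joint_vel": joint speeds; "tau": joint torques, N m; "tool_pos": TCP position; "orientation": TCP orientation; "ft_force": force on the tool from outside, world axes, zero at the start; "ft_torque": the same for the moment, N m; "width": finger opening in m; "gripper_force": force on a finger pad.
Only numpy, scipy, OpenCV 4.12 (cv2) and the standard library are available. Lean on these libraries where they do the work, as an engineer would, in place of code of your own. Each camera call takes 0.05 s, during which the arm holds its last target. There are 200 camera calls.

## Working session

There is one attempt and no reset: what is moved stays moved. The work goes in short steps, Python scripts to look and compute and a tool call to move; the robot and the scene stay as the last step left them, time stands still between calls to the robot, and variables do not carry over. Pictures are saved under pics/ and viewed, at most 10 in all, crops included, and the job is handed in when it is done.

Besides the shell and the picture viewer there is one more tool, called after "Request:" as a command line: name --argument value ..., lists and objects as JSON in quotes. jog_arm: Moves the arm, as the interface text tells. Its arguments: {"type":"object","properties":{"deltas":{"type":"array"},"hand":{"type":"number"},"grip_force":{"type":"number"}},"required":["deltas"]}

```bash
mkdir -p pics
cat > h.py <<'E'
import numpy as np, cv2
from plant import bot
def K(m): return 192/np.tan(np.radians(m["vertical_fov"])/2)
def pix2w(m,uv,z):
    f=K(m); d=(np.atleast_2d(uv).astype(float)-[m["cx"],m["cy"]])/f
    s=d.copy()
    for _ in range(20): s=d/(1+m["k1"]*(s**2).sum(1,keepdims=True))
    T=np.array(m["cam_to_world"]); r=np.c_[s,np.ones(len(s))]@T[:3,:3].T; o=T[:3,3]
    return o+r*((z-o[2])/r[:,2])[:,None]
E
python3 - <<'E'
from h import *
s=bot.get_state();print(s["time_s"],s["tool_pos"],s["orientation"],s["width"])
for n in("scene","wrist"):
    m=bot.camera_model(n);p,d=bot.snapshot(n);cv2.imwrite(f"pics/{n}0.png",p);np.savez(f"{n}0.npz",p=p,d=d,**{k:m[k] for k in m})
    print(n,{k:np.round(m[k],3).tolist() for k in m})
E
```

```text
0.0 [5.74420156e-01 8.25847648e-05 1.97235360e-01] [ 7.07108704e-01  7.07104281e-01 -5.42040150e-04 -7.22661279e-04] 0.08532643626028996
scene {'vertical_fov': 47.218, 'cx': 262.049, 'cy': 186.186, 'k1': -0.113, 'cam_to_world': [[0.653, -0.545, 0.527, -0.022], [-0.757, -0.451, 0.473, -0.592], [-0.02, -0.707, -0.707, 0.833], [0.0, 0.0, 0.0, 1.0]]}
wrist {'vertical_fov': 71.752, 'cx': 256.848, 'cy': 187.439, 'k1': -0.056, 'cam_to_world': [[1.0, 0.001, -0.003, 0.575], [-0.0, -0.948, -0.319, 0.082], [-0.003, 0.319, -0.948, 0.373], [0.0, 0.0, 0.0, 1.0]]}
```

View pics/scene0.png

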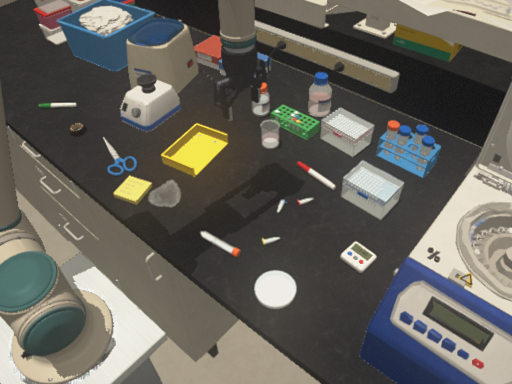

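View pics/wrist0.png

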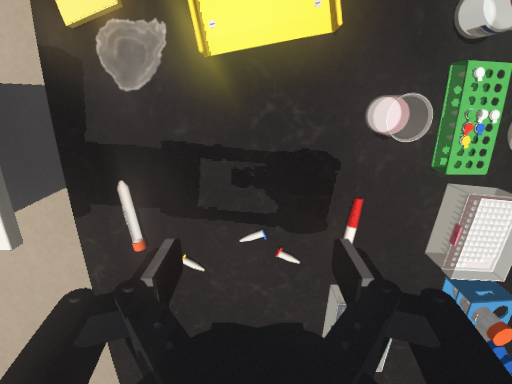

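```bash
cat > tubes.py <<'E'
from h import *
def tubes(p,m,roi=None,zc=.006):
    """caps (colour blobs) and white bodies -> world mid & direction, per tube colour"""
    hsv=cv2.cvtColor(p,cv2.COLOR_BGR2HSV)
    out=[]
    fg=((hsv[...,2]>95)).astype(np.uint8)
    n,l,st,c=cv2.connectedComponentsWithStats(fg)
    for i in range(1,n):
        if not 60<st[i,4]<900: continue
        pts=np.argwhere(l==i)[:,::-1]
        sat=hsv[l==i]; col=sat[sat[:,1]>130]
        w=pix2w(m,pts,zc)[:,:2]; mu=w.mean(0); u=np.linalg.svd(w-mu,full_matrices=False)[2][0]
        t=(w-mu)@u; a,b=mu+u*t.min(),mu+u*t.max()
        if not .02<t.max()-t.min()<.06: continue
        out.append((c[i].round(),st[i,4],a.round(3),b.round(3),((a+b)/2).round(3),len(col),np.median(col[:,0]) if len(col) else -1))
    return out
E
python3 - <<'E'
from tubes import *
z=np.load("wrist0.npz");m={k:z[k] for k in z}
for o in tubes(z["p"],m):print(*o)
pts=dict(trayL=(207,55),trayR=(341,24),bl=(193,0))
print("trayW z0",pix2w(m,[(207,55),(341,24)],0).round(3).tolist(),"z.03",pix2w(m,[(207,55),(341,24)],.03).round(3).tolist())
print("beaker base",pix2w(m,[(386,115)],0).round(3),"conical",pix2w(m,[(123,182),(140,250)],.01).round(3).tolist(),"marker cap",pix2w(m,[(357,200),(349,240)],.008).round(3).tolist())
z=np.load("scene0.npz");m={k:z[k] for k in z}
for o in tubes(z["p"],m):print(*o)
hsv=cv2.cvtColor(z["p"],cv2.COLOR_BGR2HSV);M=cv2.inRange(hsv,(22,150,90),(34,255,255));M[:,:155]=0
cv2.imwrite("pics/tray.png",cv2.resize(z["p"][100:270,140:360],None,fx=3.5,fy=3.5,interpolation=cv2.INTER_CUBIC))
E
```

```text
[510. 136.] 79 [0.935 0.054] [0.946 0.018] [0.941 0.036] 0 -1
[254. 236.] 163 [ 0.586 -0.117] [ 0.545 -0.129] [ 0.566 -0.123] 13 108.0
[286. 256.] 164 [ 0.605 -0.148] [ 0.642 -0.171] [ 0.623 -0.16 ] 28 2.0
[191. 264.] 150 [ 0.451 -0.161] [ 0.486 -0.187] [ 0.468 -0.174] 11 23.0
[148. 281.] 62 [ 0.382 -0.2  ] [ 0.395 -0.217] [ 0.389 -0.208] 0 -1
[366. 281.] 63 [ 0.751 -0.215] [ 0.766 -0.2  ] [ 0.759 -0.207] 0 -1
[500. 352.] 129 [ 1.053 -0.379] [ 1.086 -0.412] [ 1.07  -0.395] 125 108.0
[508. 366.] 76 [ 1.1   -0.429] [ 1.128 -0.471] [ 1.114 -0.45 ] 75 108.0
trayW z0 [[0.509, 0.136, 0.0], [0.68, 0.173, 0.0]] z.03 [[0.515, 0.132, 0.03], [0.671, 0.166, 0.03]]
beaker base [[0.752 0.062 0.   ]] conical [[0.379, -0.032, 0.01], [0.387, -0.146, 0.01]] marker cap [[0.723, -0.061, 0.008], [0.718, -0.128, 0.008]]
[ 76. 126.] 65 [0.436 0.592] [0.403 0.612] [0.42  0.602] 0 -1
[304. 200.] 75 [ 0.646 -0.168] [ 0.609 -0.147] [ 0.627 -0.157] 8 2.0
[281. 205.] 69 [ 0.595 -0.111] [ 0.549 -0.127] [ 0.572 -0.119] 1 108.0
[269. 240.] 88 [ 0.489 -0.183] [ 0.453 -0.159] [ 0.471 -0.171] 8 24.0
```

View pics/tray.png

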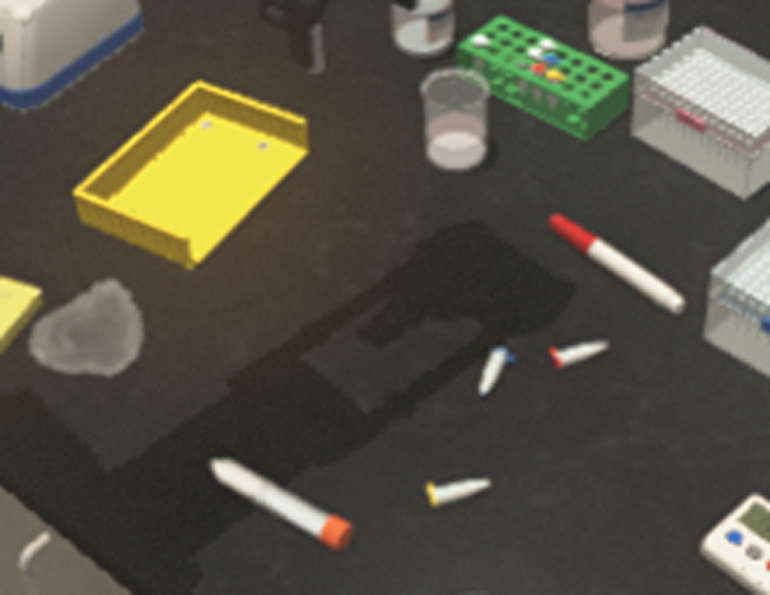

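Request:
jog_arm --deltas '[[[-0.05,-0.002,0.03],0],[[-0.09,-0.004,0.06],0],[[-0.13,-0.005,0.09],0],[[-0.165,-0.005,0.12],0],[[-0.178,-0.005,0.135],0],[[-0.178,-0.005,0.135],0],[[-0.178,-0.005,0.135],0],[[-0.178,-0.005,0.135],0]]' --hand 0.1 --grip_force 20

```text
time_s: 0.9
tool_pos: [0.5708, -0.1772, 0.0643]
orientation: [0.707, 0.707, 0.001, 0.001]
ft_force: [1.0, 0.2, -1.3]
width: 0.0083
gripper_force: 0.0
```

Run:
```python
from tubes import *
m=bot.camera_model("wrist");p,d=bot.snapshot("wrist");cv2.imwrite("pics/w1.png",p)
print(bot.get_state()["tool_pos"])
for o in tubes(p,m):print(*o)
hsv=cv2.cvtColor(p,cv2.COLOR_BGR2HSV)
```

```text
[ 0.57095841 -0.17708426  0.0644875 ]
[256. 129.] 541 [ 0.586 -0.116] [ 0.546 -0.129] [ 0.566 -0.122] 58 109.0
[311. 170.] 466 [ 0.605 -0.149] [ 0.642 -0.17 ] [ 0.624 -0.159] 79 1.0
[144. 184.] 472 [ 0.45  -0.162] [ 0.486 -0.185] [ 0.468 -0.173] 51 21.0
[256. 322.] 256 [ 0.555 -0.335] [ 0.586 -0.337] [ 0.57  -0.336] 0 -1
[108. 365.] 200 [ 0.38  -0.397] [ 0.38  -0.431] [ 0.38  -0.414] 0 -1
```

View pics/w1.png

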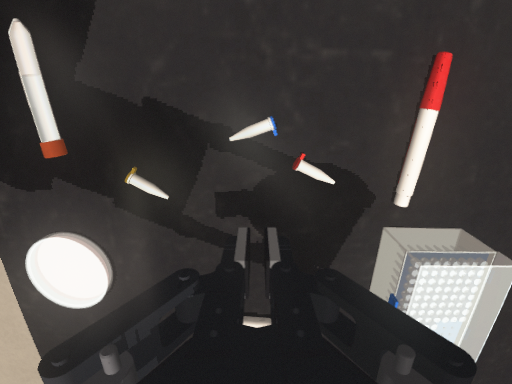

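Request:
jog_arm --deltas '[[[0,-0.004,0.03],0],[[0,-0.004,0.05],0],[[0,-0.004,0.058],0],[[0.005,-0.004,0.058],0],[[0.015,-0.004,0.058],0],[[0.025,-0.004,0.058],0],[[0.04,-0.004,0.058],0],[[0.055,-0.003,0.058],0],[[0.07,-0.003,0.058],0],[[0.085,-0.002,0.058],0],[[0.095,-0.002,0.058],0],[[0.1,-0.002,0.058],0]]'

```text
time_s: 2.15
tool_pos: [0.568, -0.0766, 0.0051]
orientation: [0.707, 0.708, -0.0, -0.0]
ft_force: [0.1, -0.1, 0.2]
width: 0.0086
gripper_force: 0.0
```

Run:
```python
from tubes import *
m=bot.camera_model("wrist");p,d=bot.snapshot("wrist");cv2.imwrite("pics/w2.png",p)
print(bot.get_state()["tool_pos"])
for o in tubes(p,m):print(*o)
```

```text
[ 0.56791768 -0.07640058  0.00508075]
```

View pics/w2.png

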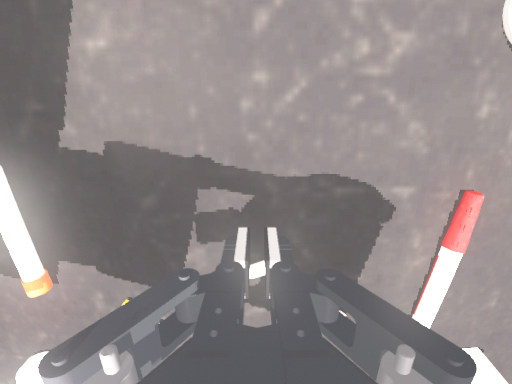

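Run:
```python
from tubes import *
m=bot.camera_model("scene");p,d=bot.snapshot("scene")
for o in tubes(p,m):print(*o)
ps,_=bot.snapshot("side")
a=cv2.resize(p[130:270,190:380],None,fx=3,fy=3,interpolation=cv2.INTER_CUBIC)
cv2.imwrite("pics/s1.png",np.vstack([a[:420,:570],np.zeros((1,570,3),np.uint8)]))
cv2.imwrite("pics/side1.png",ps)
```

```text
[ 76. 126.] 65 [0.436 0.592] [0.403 0.612] [0.42  0.602] 0 -1
[305. 200.] 69 [ 0.646 -0.167] [ 0.608 -0.148] [ 0.627 -0.158] 3 2.0
[280. 205.] 62 [ 0.593 -0.111] [ 0.549 -0.128] [ 0.571 -0.119] 0 -1
[269. 240.] 88 [ 0.489 -0.183] [ 0.453 -0.159] [ 0.471 -0.171] 8 23.5
```

View pics/s1.png

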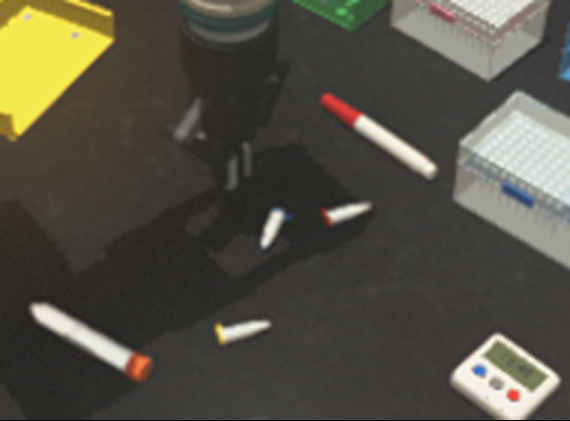

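Request:
jog_arm --deltas '[[[0,0,-0.03],0],[[0,0,-0.05],0],[[-0.02,0,-0.05],0],[[-0.06,0,-0.05],0],[[-0.1,0,-0.05],0],[[-0.105,0,-0.05],0],[[-0.105,0,-0.05],0],[[-0.105,0,-0.03],0],[[-0.105,0,0],0],[[-0.105,0,0.001],0],[[-0.105,0,0.001],0],[[-0.105,0,0.001],0]]' --hand 0

```text
time_s: 3.5
tool_pos: [0.569, -0.1828, 0.0053]
orientation: [0.707, 0.707, 0.0, 0.001]
ft_force: [1.0, -0.6, 0.3]
width: 0.0002
gripper_force: 0.0
```

Request:
jog_arm --deltas '[[[0,0,0],0],[[0.01,0,0],0],[[0.02,0,0],0],[[0.03,0,0],0],[[0.04,0,0],0],[[0.05,0,0],0],[[0.06,0,0],0],[[0.06,0,0],0],[[0.06,0,0],0]]'

```text
time_s: 4.4
tool_pos: [0.5682, -0.1227, 0.0041]
orientation: [0.707, 0.707, -0.0, 0.0]
ft_force: [-0.2, -0.3, -0.2]
width: -0.0006
gripper_force: 0.0
```

Run:
```python
from tubes import *
m=bot.camera_model("scene");p,d=bot.snapshot("scene");ps,_=bot.snapshot("side");pw,_=bot.snapshot("wrist")
for o in tubes(p,m):print(*o)
a=cv2.resize(p[150:250,200:333],(400,300),interpolation=cv2.INTER_CUBIC)
cv2.imwrite("pics/c2.png",np.vstack([np.hstack([a,cv2.resize(ps,(400,300))]),np.hstack([cv2.resize(pw,(400,300)),a*0])]))
```

```text
[ 76. 126.] 66 [0.437 0.592] [0.402 0.612] [0.419 0.602] 0 -1
[305. 200.] 68 [ 0.646 -0.167] [ 0.608 -0.148] [ 0.627 -0.158] 4 2.5
[280. 205.] 62 [ 0.594 -0.111] [ 0.549 -0.128] [ 0.571 -0.119] 0 -1
[269. 240.] 87 [ 0.489 -0.183] [ 0.453 -0.159] [ 0.471 -0.171] 8 22.5
```

View pics/c2.png

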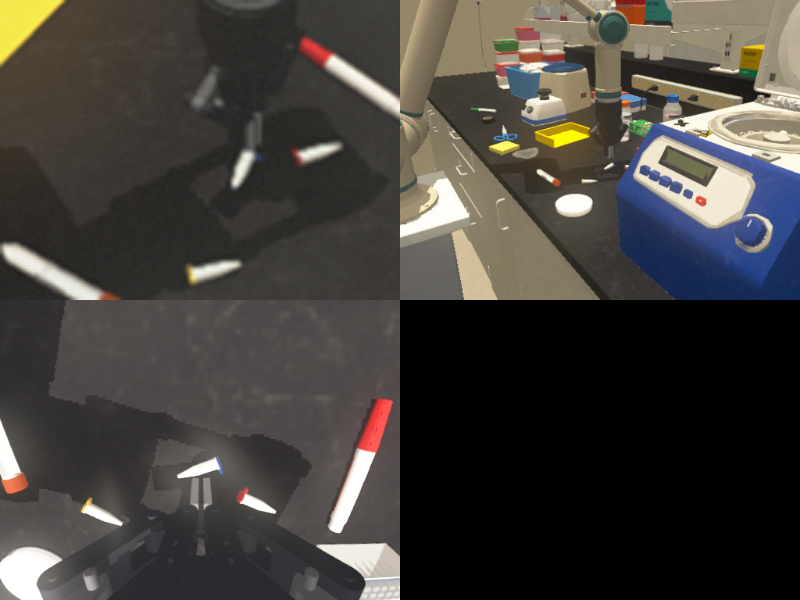

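Run:
```python
from tubes import *
ms=bot.camera_model("scene");mw=bot.camera_model("wrist");print(np.round(mw["cam_to_world"],3)[:3,3])
for z in (.005,.01,.015,.02,.025,.03,.04):
    print(z,pix2w(ms,[(283.5,199)],z).round(3)[0,:2],pix2w(mw,[(258,228)],z).round(3)[0,:2])
z=bot.snapshot("wrist")[1]; z2=bot.snapshot("scene")[1]
print(z[224:240:4,246:272:4].round(3)); print(z2[190:206:3,276:292:3].round(3))
def zs(m,d,u,v):
    T=np.array(m["cam_to_world"]);q=pix2w(m,[(u,v)],0)[0]-T[:3,3];k=(q@T[:3,2]);return (T[:3,3]+q*d[v,u]/k).round(3)
for u,v in((252,230),(264,230),(258,216),(230,216)):print("w",u,v,zs(mw,z,u,v))
for u,v in((284,196),(283,198),(281,205),(300,215)):print("s",u,v,zs(ms,z2,u,v))
```

```text
[ 0.568 -0.042  0.18 ]
0.005 [ 0.595 -0.111] [ 0.569 -0.132]
0.01 [ 0.591 -0.114] [ 0.569 -0.129]
0.015 [ 0.588 -0.117] [ 0.569 -0.127]
0.02 [ 0.584 -0.12 ] [ 0.569 -0.124]
0.025 [ 0.58  -0.123] [ 0.569 -0.122]
0.03 [ 0.576 -0.126] [ 0.569 -0.119]
0.04 [ 0.569 -0.131] [ 0.569 -0.114]
[[0.188 0.187 0.2   0.198 0.2   0.199 0.199]
 [0.153 0.153 0.154 0.154 0.153 0.153 0.201]
 [0.149 0.15  0.149 0.149 0.148 0.149 0.202]
 [0.145 0.145 0.145 0.144 0.146 0.145 0.153]]
[[1.027 1.037 1.05  1.061 1.165 1.168]
 [1.029 1.038 1.064 1.068 1.161 1.161]
 [1.082 1.071 1.071 1.077 1.15  1.153]
 [1.142 1.082 1.084 1.089 1.143 1.143]
 [1.137 1.141 1.116 1.12  1.135 1.136]
 [1.131 1.119 1.113 1.128 1.127 1.122]]
w 252 230 [ 0.565 -0.113  0.045]
w 264 230 [ 0.572 -0.113  0.044]
w 258 216 [ 0.569 -0.119  0.012]
w 230 216 [ 0.548 -0.125  0.   ]
s 284 196 [ 0.565 -0.136  0.057]
s 283 198 [ 0.562 -0.135  0.051]
s 281 205 [ 0.568 -0.124  0.014]
s 300 215 [ 0.583 -0.174 -0.001]
```

Request:
jog_arm --deltas '[[[-0.03,0,0],0],[[-0.06,0,0],0],[[-0.065,0,0],0],[[-0.065,0,0],0],[[-0.065,0,0.01],0],[[-0.065,0,0.02],0],[[-0.065,0,0.025],0],[[-0.065,0,0.025],0],[[-0.065,0,0.025],0]]'

```text
time_s: 5.55
tool_pos: [0.568, -0.1875, -0.0213]
orientation: [0.707, 0.707, -0.0, -0.0]
ft_force: [-0.2, 0.7, -0.3]
width: -0.0001
gripper_force: 0.0
```

Run:
```python
from tubes import *
mw=bot.camera_model("wrist");p,z=bot.snapshot("wrist")
def zs(m,d,u,v):
    T=np.array(m["cam_to_world"]);q=pix2w(m,[(u,v)],0)[0]-T[:3,3];k=(q@T[:3,2]);return (T[:3,3]+q*d[v,u]/k).round(3)
print(bot.get_state()["tool_pos"])
for v in range(212,246,3):print(v,zs(mw,z,251,v),zs(mw,z,264,v),zs(mw,z,130,v))
```

```text
[ 0.56824967 -0.18772327 -0.02088463]
212 [ 0.564 -0.174  0.   ] [ 0.572 -0.174  0.001] [ 0.485 -0.175 -0.001]
215 [ 0.564 -0.176  0.   ] [ 0.572 -0.176  0.   ] [ 0.486 -0.176  0.   ]
218 [ 0.564 -0.178  0.001] [ 0.572 -0.178  0.   ] [ 0.486 -0.178  0.001]
221 [ 0.564 -0.181  0.   ] [ 0.572 -0.18   0.   ] [ 0.485 -0.181 -0.   ]
224 [ 0.564 -0.182  0.002] [ 0.572 -0.182  0.001] [ 0.485 -0.183  0.001]
227 [ 0.564 -0.184  0.001] [ 0.572 -0.185  0.001] [ 0.487 -0.183  0.005]
230 [ 0.564 -0.177  0.019] [ 0.572 -0.177  0.019] [ 0.484 -0.187  0.001]
233 [ 0.565 -0.177  0.023] [ 0.572 -0.177  0.022] [ 0.484 -0.189  0.001]
236 [ 0.565 -0.177  0.026] [ 0.572 -0.177  0.026] [ 0.483 -0.192 -0.   ]
239 [ 0.565 -0.177  0.029] [ 0.572 -0.177  0.029] [ 0.483 -0.194  0.   ]
242 [ 0.565 -0.177  0.033] [ 0.572 -0.177  0.032] [ 0.483 -0.196  0.001]
245 [ 0.565 -0.178  0.035] [ 0.572 -0.177  0.035] [ 0.483 -0.198  0.001]
```

Request:
jog_arm --deltas '[[[0,0,0.004],0],[[0,0,0.009],0],[[0,0,0.012],0],[[0,0,0.012],0],[[0.015,0,0.012],0],[[0.03,0,0.012],0],[[0.042,0,0.012],0],[[0.054,0,0.012],0],[[0.066,0,0.012],0],[[0.078,0,0.012],0],[[0.09,0,0.012],0],[[0.1,0,0.012],0]]' --hand 0.1

```text
time_s: 6.8
tool_pos: [0.5681, -0.0869, -0.0328]
orientation: [0.707, 0.707, 0.0, 0.0]
ft_force: [-0.0, -1.5, 1.9]
width: 0.0086
gripper_force: 0.7
```

Run:
```python
from tubes import *
m=bot.camera_model("wrist");p,d=bot.snapshot("wrist");cv2.imwrite("pics/w3.png",p)
print(bot.get_state()["tool_pos"])
for o in tubes(p,m):print(*o)
```

```text
[ 0.56789883 -0.08547431 -0.03283703]
```

View pics/w3.png

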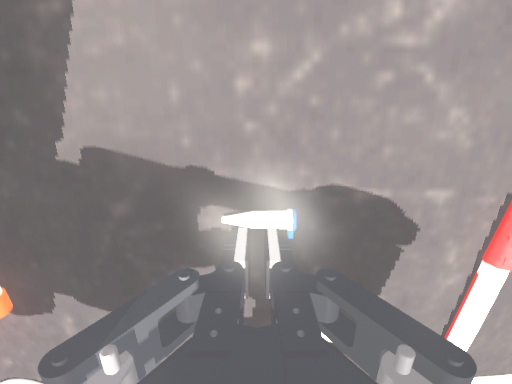

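Request:
jog_arm --deltas '[[[0.01,0,0],0],[[0.025,0.001,0],0],[[0.04,0.001,0],0],[[0.055,0.002,0],0],[[0.07,0.002,0],0],[[0.085,0.003,0],0],[[0.1,0.003,0],0],[[0.115,0.004,0],0],[[0.13,0.004,0],0],[[0.145,0.005,0],0],[[0.16,0.005,0],0],[[0.17,0.006,0],0]]'

```text
time_s: 8.05
tool_pos: [0.5738, 0.0834, -0.0328]
orientation: [0.707, 0.707, -0.0, -0.0]
ft_force: [-0.7, -1.7, 3.1]
width: 0.0082
gripper_force: 1.3
```

Run:
```python
from tubes import *
m=bot.camera_model("wrist");p,d=bot.snapshot("wrist");cv2.imwrite("pics/w4.png",p)
print(bot.get_state()["tool_pos"])
```

```text
[ 0.57407988  0.08475883 -0.0328622 ]
```

View pics/w4.png

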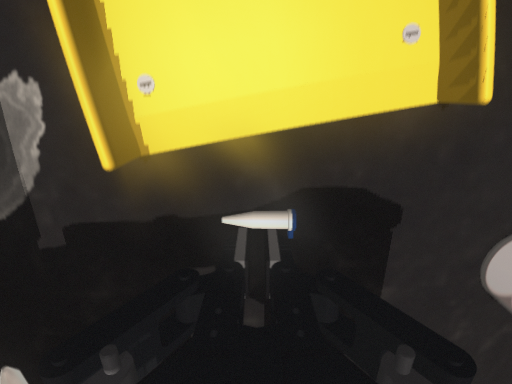

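Run:
```python
from tubes import *
m=bot.camera_model("wrist")
c=pix2w(m,[(147,152),(438,104)],0)[:,:2];ex=(c[1]-c[0]);L=np.linalg.norm(ex);ex/=L;ey=np.array([-ex[1],ex[0]])
o=c.mean(0)+ey*.055
print(c.round(3),L,np.degrees(np.arctan2(*ex[::-1])),o.round(3))
for x in(-.045,0,.045):print(x,(o+ex*x+ey*.028).round(3),(o+ex*x+ey*.028-[0,.017]).round(3))
```

```text
[[0.513 0.139]
 [0.67  0.165]] 0.1590197431600227 9.519365998900598 [0.583 0.206]
-0.045 [0.534 0.226] [0.534 0.209]
0 [0.578 0.234] [0.578 0.217]
0.045 [0.622 0.241] [0.622 0.224]
```

Request:
jog_arm --deltas '[[[0.012,0,0],0],[[0.027,0.001,-0.001],0],[[0.042,0.001,-0.003],0],[[0.057,0.002,-0.004],0],[[0.072,0.002,-0.004],0],[[0.087,0.003,-0.004],0],[[0.1,0.003,-0.004],0],[[0.112,0.004,-0.004],0],[[0.122,0.004,-0.004],0],[[0.13,0.004,-0.004],0],[[0.133,0.004,-0.004],0],[[0.133,0.004,-0.004],0]]'

```text
time_s: 9.3
tool_pos: [0.578, 0.2152, -0.0289]
orientation: [0.707, 0.707, -0.0, 0.0]
ft_force: [0.5, -0.2, 0.2]
width: 0.0082
gripper_force: 0.0
```

Request:
jog_arm --deltas '[[[-0.01,0,0],0],[[-0.03,0,0],0],[[-0.04,0,-0.03],0],[[-0.06,0,-0.06],0],[[-0.1,0,-0.065],0],[[-0.145,0.008,-0.065],0],[[-0.19,0.018,-0.065],0],[[-0.235,0.026,-0.065],0],[[-0.28,0.034,-0.065],0],[[-0.325,0.042,-0.065],0],[[-0.36,0.047,-0.065],0],[[-0.36,0.047,-0.065],0]]'

```text
time_s: 10.5
tool_pos: [0.6254, -0.1517, 0.0361]
orientation: [0.709, 0.705, -0.001, 0.002]
ft_force: [-0.3, 0.9, 0.9]
width: 0.0085
gripper_force: 0.0
```

Run:
```python
from tubes import *
print(bot.get_state()["tool_pos"])
m=bot.camera_model("wrist");p,d=bot.snapshot("wrist")
for o in tubes(p,m):print(*o)
m=bot.camera_model("scene");p,d=bot.snapshot("scene")
for o in tubes(p,m):print(*o)
# white tube in tray
hsv=cv2.cvtColor(p,cv2.COLOR_BGR2HSV);M=((hsv[...,1]<100)&(hsv[...,2]>120)).astype(np.uint8)
M[:125]=0;M[175:]=0;M[:,:165]=0;M[:,228:]=0
n,l,st,c=cv2.connectedComponentsWithStats(M)
for i in range(1,n):
    if st[i,4]>8: print(st[i],pix2w(m,[c[i]],.009).round(3))
```

```text
[ 0.62544167 -0.1516794   0.03612227]
[ 75. 222.] 686 [ 0.448 -0.16 ] [ 0.486 -0.185] [ 0.467 -0.172] 67 21.0
[235. 240.] 663 [ 0.599 -0.172] [ 0.617 -0.215] [ 0.608 -0.194] 0 -1
[273. 246.] 383 [ 0.638 -0.175] [ 0.641 -0.217] [ 0.639 -0.196] 0 -1
[127. 262.] 142 [ 0.497 -0.205] [ 0.514 -0.218] [ 0.505 -0.212] 0 -1
[347. 314.] 95 [ 0.705 -0.265] [ 0.726 -0.285] [ 0.715 -0.275] 0 -1
[109. 364.] 332 [ 0.461 -0.329] [ 0.455 -0.367] [ 0.458 -0.348] 0 -1
[405. 365.] 202 [ 0.79  -0.338] [ 0.794 -0.368] [ 0.792 -0.353] 0 -1
[ 76. 126.] 66 [0.437 0.592] [0.402 0.612] [0.419 0.602] 0 -1
[304. 200.] 71 [ 0.646 -0.168] [ 0.609 -0.147] [ 0.627 -0.157] 7 2.0
[269. 240.] 87 [ 0.489 -0.183] [ 0.453 -0.159] [ 0.471 -0.171] 7 22.0
[184 141  13   9  43] [[0.587 0.235 0.009]]
```

Request:
jog_arm --deltas '[[[-0.03,0,0],0],[[-0.06,0,0],0],[[-0.06,0,0],0],[[-0.06,0,0.02],0],[[-0.06,0,0.04],0],[[-0.06,0,0.055],0],[[-0.06,0,0.06],0],[[-0.06,0,0.06],0],[[-0.06,0,0.06],0]]'

```text
time_s: 11.5
tool_pos: [0.6255, -0.2044, -0.0231]
orientation: [0.707, 0.707, 0.0, 0.0]
ft_force: [0.9, -1.0, -0.1]
width: 0.0086
gripper_force: 0.0
```

Request:
jog_arm --deltas '[[[0,0,0.005],0],[[0,0,0.01],0],[[0,0,0.01],0],[[0.01,0,0.01],0],[[0.02,0,0.01],0],[[0.032,0,0.01],0],[[0.044,0,0.01],0],[[0.056,0,0.01],0],[[0.068,0,0.01],0],[[0.08,0,0.01],0],[[0.092,0,0.01],0],[[0.1,0,0.01],0]]'

```text
time_s: 12.7
tool_pos: [0.626, -0.1048, -0.0329]
orientation: [0.707, 0.708, 0.0, 0.002]
ft_force: [0.5, -4.3, 4.9]
width: 0.0082
gripper_force: 2.9
```

```bash
cat > look.py <<'E'
from tubes import *
print(bot.get_state()["tool_pos"])
m=bot.camera_model("wrist");p,d=bot.snapshot("wrist")
hsv=cv2.cvtColor(p,cv2.COLOR_BGR2HSV)
g=p[185:232,200:315]; h=hsv[185:232,200:315]
W=(d[185:232,200:315]>0)
# height map: points 4..14 mm above the worktop in front of the fingers
T=np.array(m["cam_to_world"]);vv,uu=np.mgrid[185:232,200:315]
q=pix2w(m,np.c_[uu.ravel(),vv.ravel()],0)-T[:3,3];P=T[:3,3]+q*(d[vv.ravel(),uu.ravel()]/(q@T[:3,2]))[:,None]
k=(P[:,2]>.004)&(P[:,2]<.02)&(h[...,2].ravel()>60)
w=P[k][:,:2];print(k.sum(),"x",w[:,0].min(),w[:,0].max(),"y",np.percentile(w[:,1],[2,50,98]))
E
python3 look.py
```

```text
[ 0.62601567 -0.10482673 -0.03285659]
1313 x 0.6008708769280687 0.6421692585521633 y [-0.09427995 -0.08636795 -0.07847909]
```

Request:
jog_arm --deltas '[[[0.012,0,0],0],[[0.027,0,0],0],[[0.042,0,0],0],[[0.057,0,0],0],[[0.072,0,0],0],[[0.087,0,0],0],[[0.102,0,0],0],[[0.117,0,0],0],[[0.132,0,0],0],[[0.147,0,0],0],[[0.162,0,0],0],[[0.175,0,0],0]]'

```text
time_s: 13.95
tool_pos: [0.6254, 0.07, -0.0329]
orientation: [0.707, 0.708, -0.0, 0.001]
ft_force: [-0.3, -4.9, 6.0]
width: 0.0082
gripper_force: 3.5
```

```bash
python3 look.py
```

```text
[ 0.62543855  0.06998339 -0.0328698 ]
1285 x 0.600425797088531 0.6416842229395142 y [0.08060311 0.08858763 0.09621982]
```

Request:
jog_arm --deltas '[[[0.012,0.002,0],0],[[0.027,0.004,0],0],[[0.042,0.006,-0.001],0],[[0.057,0.008,-0.003],0],[[0.072,0.01,-0.004],0],[[0.087,0.011,-0.004],0],[[0.102,0.012,-0.004],0],[[0.117,0.012,-0.004],0],[[0.131,0.012,-0.004],0],[[0.142,0.012,-0.004],0],[[0.15,0.012,-0.004],0],[[0.15,0.012,-0.004],0]]'

```text
time_s: 15.2
tool_pos: [0.637, 0.2218, -0.0298]
orientation: [0.707, 0.707, 0.001, -0.0]
ft_force: [-0.2, 0.3, 1.5]
width: 0.0087
gripper_force: 0.8
```

```bash
python3 look.py
```

```text
[ 0.63701729  0.22175496 -0.02982384]
1720 x 0.6034981044318246 0.6539399746294305 y [0.23165974 0.2413025  0.25589075]
```

Request:
jog_arm --deltas '[[[-0.01,0,0],0],[[-0.03,0,0],0],[[-0.04,0,-0.03],0],[[-0.06,0,-0.06],0],[[-0.1,-0.01,-0.065],0],[[-0.14,-0.03,-0.065],0],[[-0.18,-0.05,-0.065],0],[[-0.22,-0.07,-0.065],0],[[-0.26,-0.09,-0.065],0],[[-0.3,-0.11,-0.065],0],[[-0.3,-0.11,-0.065],0]]'

```text
time_s: 16.35
tool_pos: [0.5227, -0.0859, 0.0347]
orientation: [0.709, 0.705, -0.002, -0.001]
ft_force: [0.7, 0.2, -0.4]
width: 0.0085
gripper_force: 0.0
```

Run:
```python
from tubes import *
print(bot.get_state()["tool_pos"])
m=bot.camera_model("scene");p,d=bot.snapshot("scene")
for o in tubes(p,m):print(*o)
print("petri",pix2w(m,[(254,289),(275,289),(297,289),(275,272)],.015).round(3).tolist())
hsv=cv2.cvtColor(p,cv2.COLOR_BGR2HSV);M=((hsv[...,1]<100)&(hsv[...,2]>120)).astype(np.uint8)
M[:125]=0;M[175:]=0;M[:,:165]=0;M[:,228:]=0
n,l,st,c=cv2.connectedComponentsWithStats(M)
for i in range(1,n):
    if st[i,4]>8: print(st[i],pix2w(m,[c[i]],.009).round(3))
```

```text
[ 0.5227241  -0.08588726  0.0347409 ]
[ 76. 126.] 65 [0.436 0.592] [0.403 0.612] [0.42  0.602] 0 -1
[269. 240.] 87 [ 0.489 -0.183] [ 0.453 -0.159] [ 0.471 -0.171] 8 23.5
petri [[0.34, -0.235, 0.015], [0.369, -0.269, 0.015], [0.399, -0.306, 0.015], [0.403, -0.242, 0.015]]
[196 133  10   7  34] [[0.636 0.243 0.009]]
[184 141  13   9  43] [[0.587 0.235 0.009]]
```

Request:
jog_arm --deltas '[[[-0.04,-0.015,0],0],[[-0.08,-0.03,0],0],[[-0.12,-0.045,0],0],[[-0.14,-0.054,0],0],[[-0.142,-0.054,0],0],[[-0.142,-0.054,0],0],[[-0.142,-0.054,0.02],0],[[-0.142,-0.054,0.04],0],[[-0.142,-0.054,0.055],0],[[-0.142,-0.054,0.058],0],[[-0.142,-0.054,0.058],0]]'

```text
time_s: 17.5
tool_pos: [0.4731, -0.2207, -0.0233]
orientation: [0.707, 0.708, -0.0, -0.001]
ft_force: [0.4, -0.4, 0.3]
width: 0.0083
gripper_force: 0.0
```

Shift 3 mm left, lower, and push straight first, then check.

Request:
jog_arm --deltas '[[[0,-0.003,0.005],0],[[0,-0.003,0.0095],0],[[0,-0.003,0.0095],0],[[0.012,-0.003,0.0095],0],[[0.024,-0.003,0.0095],0],[[0.036,-0.003,0.0095],0],[[0.048,-0.003,0.0095],0],[[0.06,-0.002,0.0095],0],[[0.072,0,0.0095],0],[[0.084,0.002,0.0095],0],[[0.096,0.004,0.0095],0],[[0.104,0.005,0.0095],0]]'

```text
time_s: 18.7
tool_pos: [0.4783, -0.1168, -0.0324]
orientation: [0.707, 0.707, 0.0, 0.0]
ft_force: [-0.1, -0.4, -0.2]
width: 0.0089
gripper_force: 0.1
```

```bash
python3 look.py
```

```text
[ 0.4783023  -0.11682209 -0.03237016]
1315 x 0.4541975814165561 0.4959018966181861 y [-0.10638584 -0.09842834 -0.09026737]
```

Request:
jog_arm --deltas '[[[0.012,0.003,0],0],[[0.027,0.006,0],0],[[0.042,0.009,0],0],[[0.057,0.012,0],0],[[0.072,0.016,0],0],[[0.087,0.02,0],0],[[0.102,0.024,0],0],[[0.117,0.028,0],0],[[0.132,0.032,0],0],[[0.147,0.036,0],0],[[0.162,0.039,0],0],[[0.175,0.042,0],0]]'

```text
time_s: 19.95
tool_pos: [0.5202, 0.0581, -0.0324]
orientation: [0.707, 0.707, -0.0, -0.0]
ft_force: [0.3, 0.3, 0.3]
width: 0.0086
gripper_force: 0.1
```

```bash
python3 look.py
```

```text
[ 0.52016941  0.05808588 -0.03243457]
1290 x 0.4962630301879987 0.537808218125289 y [0.06865725 0.07656947 0.0843649 ]
```

Request:
jog_arm --deltas '[[[0.007,0.003,0],0],[[0.015,0.008,0],0],[[0.023,0.013,0],0],[[0.031,0.018,0],0],[[0.037,0.022,0],0],[[0.041,0.025,0],0],[[0.041,0.025,0],0]]'

```text
time_s: 20.7
tool_pos: [0.5457, 0.0985, -0.0324]
orientation: [0.707, 0.707, 0.0, 0.0]
ft_force: [0.2, -0.5, -0.1]
width: 0.0085
gripper_force: 0.0
```

```bash
python3 look.py
```

```text
[ 0.54568869  0.09846272 -0.03238283]
1299 x 0.5189773454093906 0.5604040164300427 y [0.1089323  0.11743208 0.1253214 ]
```

Request:
jog_arm --deltas '[[[0.01,0.002,0],0],[[0.022,0.002,-0.002],0],[[0.034,0.002,-0.004],0],[[0.046,0.001,-0.004],0],[[0.058,0,-0.004],0],[[0.07,-0.001,-0.004],0],[[0.082,-0.002,-0.004],0],[[0.092,-0.003,-0.004],0],[[0.098,-0.003,-0.004],0],[[0.1,-0.003,-0.004],0],[[0.1,-0.003,-0.004],0]]'

```text
time_s: 21.85
tool_pos: [0.542, 0.1982, -0.0284]
orientation: [0.707, 0.707, -0.0, 0.0]
ft_force: [-1.3, -0.5, -0.1]
width: 0.0086
gripper_force: 0.0
```

Request:
jog_arm --deltas '[[[-0.01,0,0],0],[[-0.03,0,0],0],[[-0.045,0,-0.03],0],[[-0.06,0,-0.06],0],[[-0.07,0,-0.1],0],[[-0.07,0,-0.14],0],[[-0.07,0,-0.16],0],[[-0.07,0,-0.16],0],[[-0.07,0,-0.16],0],[[-0.07,0,-0.16],0]]'

```text
time_s: 22.85
tool_pos: [0.5407, 0.1273, 0.13]
orientation: [0.707, 0.707, -0.001, -0.001]
ft_force: [-1.0, 0.5, -0.8]
width: 0.0083
gripper_force: 0.0
```

Run:
```python
from tubes import *
s=bot.get_state();print(s["tool_pos"])
p,_=bot.snapshot("wrist");ps,_=bot.snapshot("scene")
a=cv2.resize(ps[110:290,150:390],(400,300),interpolation=cv2.INTER_CUBIC)
cv2.imwrite("pics/fin.png",np.hstack([cv2.resize(p,(400,300)),a]))
```

```text
[0.54068236 0.12732067 0.12996777]
```

View pics/fin.png

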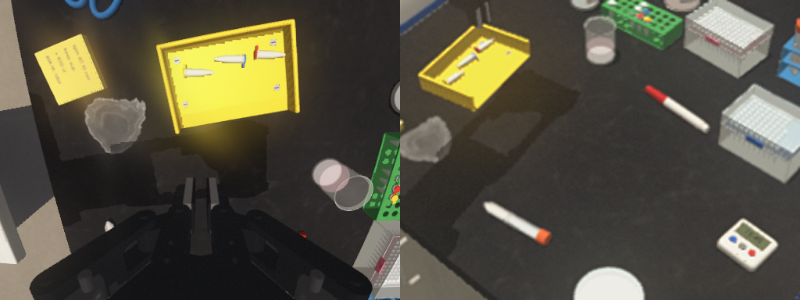

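The picture shows all three tubes well inside the tray, at wrist-view pixels (200,72), (230,60) and (268,55). The bystanders are undisturbed and the arm is clear.

```bash
python3 -c "
from plant import bot
print(bot.hand_in())"
```

```text
the job is handed in; nothing more can be done
None
```

All three tubes were pushed into the tray, the last picture shows no bystander visibly displaced, and the job was handed in at about 23 s; no verdict came back. The fingertips actually sit about 38 mm above the reported TCP, so the first two pushes passed over the blue tube without touching it.

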